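# Take the left-hand nut off the flat lap

## Task

The lap disc is due for changing: undo the hexagonal nut on the flat-lap machine's spindle. It has a left-hand thread, so it comes off by turning it clockwise seen from above; follow it up gently as it rises and do not force or pull the thread. Once it is free lift it off and set it down gently over the steel pin of the wooden keeper block, flat on the wood, let go of it, and leave everything else where it is.

Things in the scene. Friction and masses are not known exactly. Their poses are not given: they have to be found in the camera images.
- nut: Steel hexagonal nut, 40 mm across flats, 46 across corners, 28 mm high, 0.19 kg, screwed home on the spindle. Origin: centre of its underside; z up; x square to a flat (flats every 60 deg). Oiled thread: turned clockwise it climbs over 12 mm a turn (how steeply must be felt), with 1.5 mm of up-and-down play; stays where left; free within one turn. Hole 16.7 mm wide between thread teeth.
- lap: Flat-lap machine, fixed to the table: green housing 230 x 230 mm, on it a bare metal disc 190 mm across whose top is 100 mm above the table. Origin: on the table under the spindle, z up.
- spindle: Threaded spindle of the machine, locked; it does not turn. Origin: centre of the top of the dark clamping flange (48 mm across, 7 mm above the metal disc), where the nut's underside rests when home. The 22 mm left-hand thread starts here; the coned end stands 34 mm above this point. Turned anticlockwise the nut jams on the flange. Over 20 N in any direction spoils the thread.
- keeper: Wooden keeper block 85 x 85 x 30 mm, fixed to the table, with one upright steel pin at its centre. Origin: centre of its underside. It may lie in any of three places, changing with the punch block and the doming block.
- pin_foot (a point): Foot of the keeper's pin, in the centre of the block's top, 30 mm above the table. The pin is 14.4 mm thick and 30 mm high, its last 6 mm coned down to 7 mm across. The nut seated has its underside here.
- punch_block: Bystander, fixed: wooden block 85 x 85 x 30 mm with five thin steel punches standing up to 30 mm above it. Origin: centre of its underside.
- doming_block: Bystander, fixed: steel cube-like block 60 x 60 x 50 mm with dimples on top. Origin: centre of its underside.
- hammer: Bystander, loose: hammer with wooden handle and steel head, 230 mm long, lying flat; origin under its handle.
- bangle: Bystander, loose: silver ring 68 mm across, 12 mm high, lying flat; origin: centre of underside.
- flux_jar: Bystander, loose: small brown jar 52 mm across, 65 mm high; origin: centre of underside.
- screwdriver: Bystander, loose: screwdriver lying flat, about 200 mm long; origin under it.
- spare_cone: Bystander, loose: brass cone 44 mm across, 41 mm high; origin: centre of underside.
- washer: Bystander, loose: steel washer 36 mm across, 5 mm thick; origin: centre of underside.
There are look-alikes about, which are no part of the job. What is shaped like the nut but black, pink or red is not meant.

How it is judged:
On the way, in this order (a step that is already met when the one before it is completed fails the run):
1. the nut has been screwed up the thread: its underside is over 6 mm above the flange, still on the spindle (z of nut in the frame of spindle between 0.006 and 0.03 m and horizontal distance between nut and spindle below 0.006 m), for 0.1 s.
2. the nut is lifted clear above the spindle's end (z of nut in the frame of spindle above 0.036 m), for 0.05 s.
At the end, for the whole second after the job is handed in: The nut lies over the keeper's pin, its axis within 4 mm of the pin's, its underside within 2 mm of the block's top, upright within 4 degrees, at rest and released (horizontal distance between nut and pin_foot below 0.004 m and z of nut in the frame of pin_foot between -0.003 and 0.002 m and angle between nut's own z axis and vertical below 0.07 rad and linear speed of nut below 0.01 m/s and contact force between nut and the fingers below 0.05 N); the robot touches nothing.
It fails at once if the thread is forced: over 20 N between nut and spindle (contact force between nut and spindle above 20 N).
It fails at once if the nut is banged or pressed on the keeper: over 20 N (contact force between nut and keeper above 20 N).
It fails at once if a loose bystander is moved by more than 15 mm (distance of any of hammer, bangle, flux_jar, screwdriver, spare_cone, washer from where it was at the start of the episode above 0.015 m).
It fails at once if the punch block or the doming block is struck (contact force between any of punch_block, doming_block and anything else above 10 N).
It also fails if it takes over 72 s, if anything falls off the work surface, if the arm or the gripper's body presses on something with over 40 N, if the wrist force passes 120 N, or if a joint passes its speed limit or range.

## Robot

A 7-joint arm with a two-finger parallel gripper is mounted at the origin on the work surface. World frame = base frame: x ahead of the robot, y to its left, z up, the work surface at z = 0. Lengths are in m, angles in rad, forces in N, time in s.
With the tool pointing down it reaches from about 0.4 to 0.85 m from the base axis. Payload 4.5 kg.
Tool frame: the origin (TCP) lies between the finger pads; the fingertips stand 19 mm ahead of it and the grasp point (between the pads) is the TCP (r.tips_ahead is the distance from the TCP to the fingertips, in m); z points along the fingers, y is the line along which they close (so a half turn about z gives the same grasp; the last joint's range is limited). The gripper opens to 88 mm and grips with 3 to 60 N. Pads are 18 mm wide; open, the fingers measure 123 mm over their backs; the gripper's body (75 mm by 187 mm) begins 45 mm behind the grasp point.
Start: joints at [-1.226, 0.689, -0.195, 1.565, 0.157, 0.902, -0.215], TCP at [0.191, 0.595, 0.258] pointing down, gripper open.
Joint ranges: [-3.01, 3.01], [-0.46, 2.08], [-1.47, 1.51], [0.13, 2.56], [-1, 4.14], [0.04, 2.09], [-2.66, 2.66]. Speed limits (rad/s): [2.57, 2.57, 3.14, 3.14, 3.14, 3.14, 3.14].

## Interface

Orientations are given as a unit quaternion [x, y, z, w].
In Python, from plant import r, cams, models gives the robot as it stands. The module is installed in compiled form; this text tells all that it offers.
- The arm moves only by the tool jog_arm, never from a script. Its arguments are lists of equal length, an entry for each row: "turn": the turn, a rotation vector about the tool's x, y, z in rad, a list of three; "translation": the shift along the tool's x, y, z in m, a list of three; "grip": the closure, from 0 (fully open) to 1 (shut). In form: {"turn": [[ax, ay, az], ...], "translation": [[tx, ty, tz], ...], "grip": [grip, ...]}. A call has 1 to 20 rows; each row is the pose to reach, as a shift and turn from the pose commanded when the call began, along the tool's axes at that moment; what a row does not reach only later rows make up. A row lasts 1/8 s, in which the tool goes at most 62.5 mm and 10.7 degrees, less where a joint would pass 70% of its speed; a pose out of reach is approached as far as the arm can. A call with a gripper value outside its range is refused whole. The fingers move at their own pace and stop on an object; "force" is the grip in N (left out, the last holds). Time passes only in rows, so rows that repeat a pose let the fingers close. It gives the time, the measured TCP pose, the force, the opening and the grip force at its end, in the units of the state.
- r.get_state(): the state, without advancing time (a new reading comes with each control period).
- cams.snapshot(name): name is "scene" or "top" or "wrist"; returns the picture (420x560x3 uint8, red, green, blue); there is no depth.
- cams.camera_params(name): a dict with "fx", "fy", "cx", "cy" (pixels), "eye" and "orientation" of the camera in the world. Camera axes: x right, y up, looking along -z (the intrinsics and any distortion apply to the point x, -y, -z); pixel columns grow to the right and rows downward; lengths in m; the calibration is good to about 2 mm. A picture is of the moment at which its call begins: read the wrist's pose just before it. camera_params takes no time and is no camera call; for the wrist camera it gives the pose at the moment of the call.
- r.finish_job(): hands the job in; it is judged then, once.
Trained networks look in the newest picture that a camera, given by its name, has taken for a name from the list of things; names that differ only in an ending like _2 or _b are one class to them, and where a whole thing is asked for, a point or a joint stands for the part that bears it (a point fixed in the world has none). Each returns a list of dicts, best first, with "p" (0 to 1); they miss things now and then, are a little off and sometimes report something else, mostly with a low value. They report only what shows in the picture. A call takes as long as a camera call. They do not tell look-alikes from the thing itself.
- models.find_in(camera, name): "position" ([x, y, z] in m, in world coordinates, good to about 4 mm: the middle of the surface that is visible of it).
- models.masks_of(camera, name): "pixels" (420x560 bool, what is visible of it).
- models.place_of(camera, name): "position" ([x, y, z] in m, in world coordinates, good to about 4 mm: a listed point, or the origin of a listed thing).
The state is a dict: "clock": time; "q": joint angles; "qd": joint speeds; "joint_torque": joint torques, N m; "tool_pos": TCP position; "eef_rot": TCP orientation; "contact_force": force on the tool from outside, world axes, zero at the start; "moment": the same for the moment, N m; "opening": opening from 0.0 (shut) to 1.0 (fully open); "finger_force": force on a finger pad.
Only numpy, scipy, OpenCV 4.12 (cv2) and the standard library are available. Lean on these libraries where they do the work, as an engineer would, in place of code of your own. Each camera call takes 0.05 s, during which the arm holds its last target. There are 200 camera calls.

## Working session

There is one attempt and no reset: what is moved stays moved. The work goes in short steps, Python scripts to look and compute and a tool call to move; the robot and the scene stay as the last step left them, time stands still between calls to the robot, and variables do not carry over. Pictures are saved under pics/ and viewed, at most 10 in all, crops included, and the job is handed in when it is done.

Besides the shell and the picture viewer there is one more tool, called after "Emit:" in YAML: its name, and indented under it one key for each argument. jog_arm: Moves the arm, as the interface text tells. Its arguments: {"type":"object","properties":{"turn":{"type":"array"},"translation":{"type":"array"},"grip":{"type":"array"},"force":{"type":"number"}},"required":["turn","translation","grip"]}

```bash
mkdir -p pics
cat > h.py <<'E'
import numpy as np, cv2
from plant import r, cams, models
from scipy.spatial.transform import Rotation as R
def snap(n,f=None):
    im=cams.snapshot(n)
    if f: cv2.imwrite('pics/'+f,im[:,:,::-1])
    return im
def proj(p,c):
    d=(R.from_quat(c['orientation']).inv()).apply(np.array(p)-c['eye']); return np.array([c['cx']+c['fx']*d[...,0]/-d[...,2], c['cy']+c['fy']*-d[...,1]/-d[...,2]])
def ray(u,v,z,c):
    d=R.from_quat(c['orientation']).apply([(u-c['cx'])/c['fx'],-(v-c['cy'])/c['fy'],-1]); e=np.array(c['eye']); return e+d*(z-e[2])/d[2]
E
python3 - <<'E'
from h import *
np.set_printoptions(precision=4,suppress=True)
a=snap('scene','s1.png');b=snap('top','t1.png')
cv2.imwrite('pics/st.png',cv2.resize(np.vstack([a,b]),(448,600))[:,:,::-1]) if 0 else None
for c in ('scene','top'):
    print(c,cams.camera_params(c))
    for n in ('nut','spindle','keeper','pin_foot','lap','punch_block','doming_block'):
        print(n,[(np.round(d['position'],4),round(d['p'],2),proj(d['position'],cams.camera_params(c)).round()) for d in models.place_of(c,n)])
s=r.get_state(); print(s)
E
```

```text
scene {'fx': 507.1372795807988, 'fy': 507.1372795807988, 'cx': 282.6406534257945, 'cy': 216.45653290406568, 'eye': array([0.8698, 0.6249, 0.9083]), 'orientation': array([0.0845, 0.3466, 0.9052, 0.2309])}
nut [(array([0.6933, 0.2026, 0.0011]), 0.93, array([262., 354.])), (array([0.327 , 0.2104, 0.0008]), 0.76, array([416., 281.])), (array([ 0.5366,  0.3768, -0.0026]), 0.64, array([381., 394.])), (array([0.5169, 0.1959, 0.1069]), 0.62, array([341., 284.]))]
spindle [(array([0.5166, 0.1984, 0.1082]), 0.57, array([342., 284.]))]
keeper [(array([ 0.5056, -0.1232,  0.002 ]), 0.82, array([270., 210.]))]
pin_foot [(array([ 0.5052, -0.1276,  0.0318]), 0.78, array([269., 200.])), (array([ 0.5041, -0.1221,  0.0002]), 0.7, array([271., 211.]))]
lap [(array([0.5167, 0.1961, 0.0001]), 0.73, array([337., 313.])), (array([ 0.5069, -0.1287,  0.0316]), 0.25, array([268., 200.]))]
punch_block []
doming_block [(array([ 0.6118, -0.1804,  0.0024]), 0.97, array([221., 210.]))]
top {'fx': 503.888627250586, 'fy': 503.888627250586, 'cx': 282.31247480373764, 'cy': 208.79072453863995, 'eye': array([ 0.3699, -0.
[... 786 characters left out ...]
, -0.18  ,  0.0008]), 0.75, array([338., 179.])), (array([0.5153, 0.1971, 0.1054]), 0.26, array([205., 208.])), (array([ 0.7597, -0.0856, -0.0011]), 0.16, array([307., 132.]))]
{'clock': 0.8, 'q': array([-1.2262,  0.6891, -0.1946,  1.5653,  0.1573,  0.9025, -0.2151]), 'qd': array([ 0.0004,  0.0017, -0.0003,  0.0002,  0.0008, -0.0001,  0.0001]), 'joint_torque': array([ -0.0005, -52.7446,  -1.2673, -15.3738,  -0.0519,  -0.0008,
         0.    ]), 'tool_pos': array([0.1911, 0.5951, 0.2578]), 'eef_rot': array([ 0.1548,  0.988 ,  0.0001, -0.    ]), 'contact_force': array([ 0.0202, -0.0596, -0.4102]), 'moment': array([ 0.0157, -0.011 , -0.0472]), 'finger_force': 0.0, 'opening': 0.9994110656986378}
```

View pics/s1.png

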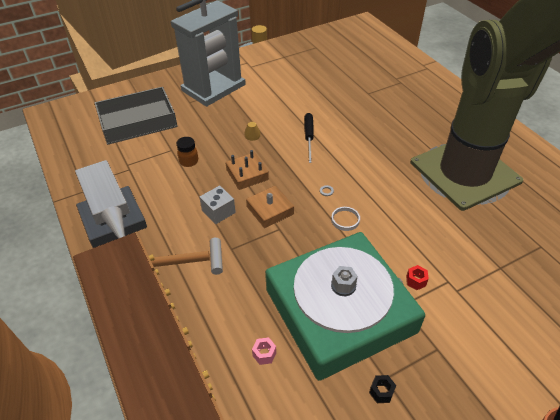

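View pics/t1.png

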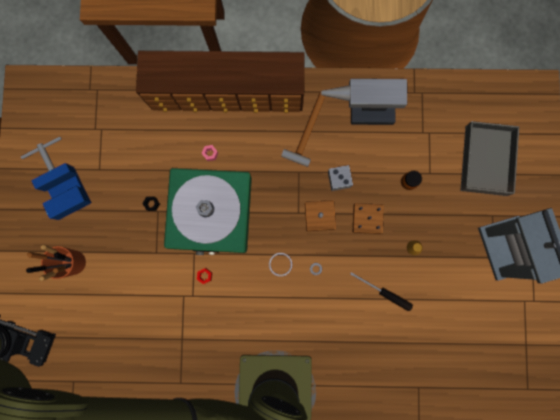

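The candidates in the scene view are pink (262,350), red (416,277), black (381,389) and bare steel on the spindle (344,280). I choose the steel one on the green lap. The keeper is the single-pin block at scene (269,205), top (320,214). The five-punch block at scene (246,168) and the cube at (217,203) are bystanders.

Emit:
jog_arm:
  turn:
    - [0, 0, 0]
    - [0, 0, 0]
    - [0, 0, 0]
    - [0, 0, 0]
    - [0, 0, 0]
    - [0, 0, 0]
    - [0, 0, 0]
    - [0, 0, 0]
    - [0, 0, 0]
    - [0, 0, 0]
    - [0, 0, 0]
    - [0, 0, 0]
    - [0, 0, 0]
    - [0, 0, 0]
  translation:
    - [-0.03, -0.02, 0]
    - [-0.075, -0.05, 0]
    - [-0.12, -0.08, 0]
    - [-0.165, -0.11, 0]
    - [-0.21, -0.14, 0]
    - [-0.255, -0.17, 0]
    - [-0.3, -0.2, 0]
    - [-0.345, -0.225, 0]
    - [-0.38, -0.25, 0]
    - [-0.405, -0.265, 0]
    - [-0.42, -0.275, 0]
    - [-0.43, -0.28, 0]
    - [-0.43, -0.28, 0]
    - [-0.43, -0.28, 0]
  grip: [0, 0, 0, 0, 0, 0, 0, 0, 0, 0, 0, 0, 0, 0]

```text
clock: 2.55
tool_pos: [0.5141, 0.1983, 0.2578]
eef_rot: [0.154, 0.988, 0.0, -0.0]
contact_force: [0.1, 0.6, 0.3]
opening: 0.997
finger_force: 0.0
```

Run:
```python
from h import *
np.set_printoptions(precision=4,suppress=True)
c=cams.camera_params('wrist');snap('wrist','w1.png');s=r.get_state();print(c,s['q'],s['tool_pos'],s['eef_rot'],s['contact_force'],s['clock'])
for n in ('nut','spindle','lap'):
    print(n,[(np.round(d['position'],4),round(d['p'],2)) for d in models.place_of('wrist',n)])
```

```text
{'fx': 343.49458963420926, 'fy': 343.49458963420926, 'cx': 278.24458861397665, 'cy': 212.24834553435082, 'eye': array([0.452 , 0.2179, 0.3855]), 'orientation': array([-0.1034, -0.0752,  0.585 ,  0.8009])} [-0.2939  0.5961 -0.2575  1.7889  0.2029  0.7825  0.6088] [0.5141 0.1983 0.2578] [ 0.1537  0.9881  0.0003 -0.0003] [-0.9174  0.0499 -0.3281] 2.6
nut [(array([ 0.5401,  0.3713, -0.0013]), 0.69), (array([0.5119, 0.1977, 0.1089]), 0.65)]
spindle [(array([0.5134, 0.2019, 0.1052]), 0.27)]
lap [(array([0.5128, 0.1976, 0.0012]), 0.89)]
```

View pics/w1.png

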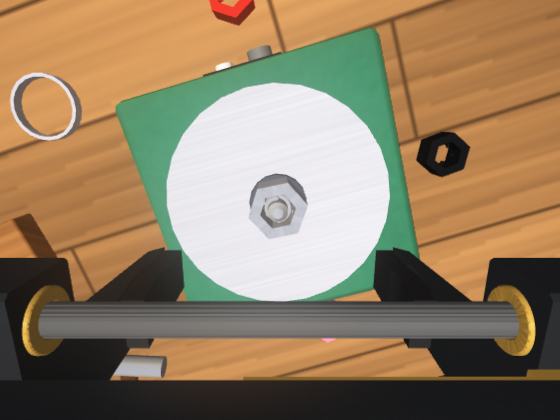

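```bash
cat > fit.py <<'E'
from h import *
from scipy.ndimage import map_coordinates
def disc(im,c,z=0.1,rad=0.095):
    hsv=cv2.cvtColor(im,cv2.COLOR_RGB2HSV); m=((hsv[...,1]<50)&(hsv[...,2]>130)).astype(np.uint8)
    n,l,st,ct=cv2.connectedComponentsWithStats(m); k=1+np.argmax(st[1:,4])
    cn=max(cv2.findContours((l==k).astype(np.uint8),0,1)[0],key=len)[:,0]
    P=np.array([ray(u,v,z,c)[:2] for u,v in cn])
    from scipy.optimize import least_squares
    f=least_squares(lambda q:np.hypot(*(P-q).T)-rad,P.mean(0),loss='soft_l1',f_scale=.001)
    return f.x, np.abs(f.fun).mean()
def hexpts(x,y,yaw,z,af=.040,n=12):
    a=yaw+np.pi/6+np.arange(7)*np.pi/3; V=np.c_[x+af/np.sqrt(3)*np.cos(a),y+af/np.sqrt(3)*np.sin(a)]
    t=np.linspace(.1,.9,n)[:,None]
    return np.vstack([np.c_[V[i]*(1-t)+V[i+1]*t,np.full(n,z)] for i in range(6)]),np.c_[V,np.full(7,z)]
def hexfit(im,c,x0,y0,z,span=.005):
    g=cv2.GaussianBlur(im.astype(np.float32).mean(2),(0,0),.8)
    best=[]
    for yaw in np.radians(np.arange(-30,30,1.)):
        for dx in np.arange(-span,span+1e-6,.001):
            for dy in np.arange(-span,span+1e-6,.001):
                i,_=hexpts(x0+dx,y0+dy,yaw,z,.037); o,_=hexpts(x0+dx,y0+dy,yaw,z,.043)
                a=proj(i,c);b=proj(o,c)
                d=map_coordinates(g,[a[1],a[0]],order=1)-map_coordinates(g,[b[1],b[0]],order=1)
                best.append((np.minimum(np.abs(d),50).mean(),x0+dx,y0+dy,np.degrees(yaw)))
    best.sort(reverse=True); return best
def overlay(im,c,h,z,f,box,k=6):
    u0,v0,u1,v1=box; o=cv2.resize(im[v0:v1,u0:u1],None,fx=k,fy=k,interpolation=cv2.INTER_CUBIC)[:,:,::-1].copy()
    p=((proj(hexpts(*h,z)[1],c).T-[u0,v0]+.5)*k).astype(int); cv2.polylines(o,[p.reshape(-1,1,2)],True,(0,0,255),1); cv2.imwrite('pics/'+f,o)
E
python3 - <<'E'
from fit import *
c=cams.camera_params('wrist'); im=cv2.imread('pics/w1.png')[:,:,::-1].copy()
print(disc(im,c))
x,y=disc(im,c)[0]
b=hexfit(im,c,x,y,.135)
for q in b[:6]: print(np.round(q,4))
overlay(im,c,(b[0][1],b[0][2],np.radians(b[0][3])),.135,'c1.png',(228,155,328,255))
for n in ('scene','top'):
    cc=cams.camera_params(n); print(n,disc(cv2.imread('pics/%s1.png'%n[0])[:,:,::-1].copy(),cc))
E
```

```text
(array([0.51376702, 0.19682694]), np.float64(0.0006146377875590233))
[39.8677  0.5138  0.1968 -5.    ]
[39.8341  0.5138  0.1968 -4.    ]
[39.8003  0.5138  0.1968 -6.    ]
[39.6307  0.5138  0.1968 -3.    ]
[39.6067  0.5138  0.1968 -7.    ]
[39.4843  0.5138  0.1968 -8.    ]
scene (array([ 1.01290255, -0.12079418]), np.float64(0.14447598467550002))
top (array([0.51376764, 0.19692785]), np.float64(0.0021128309871675387))
```

View pics/c1.png

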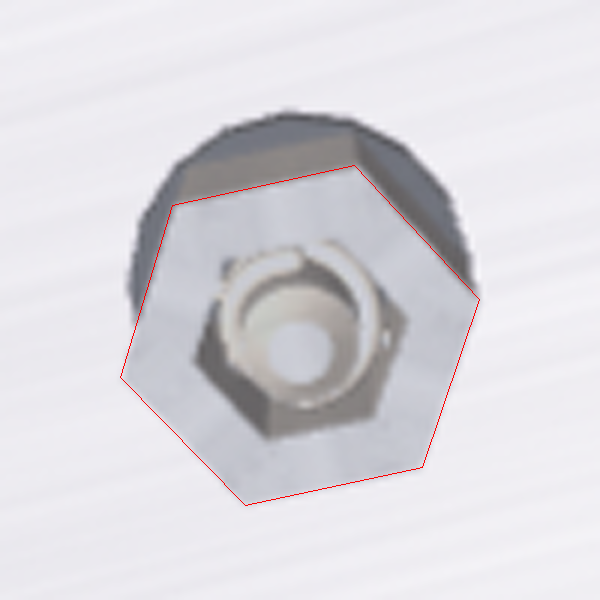

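The red hexagon fits the bare-steel nut on the spindle, at about (278,208) in the wrist view. That puts it at (0.5138, 0.1968) with a flat normal at -5°. I turn back about 163° so that plenty of clockwise wrist range is left.

Emit:
jog_arm:
  turn:
    - [0, 0, -0.1]
    - [0, 0, -0.27]
    - [0, 0, -0.45]
    - [0, 0, -0.63]
    - [0, 0, -0.81]
    - [0, 0, -0.99]
    - [0, 0, -1.17]
    - [0, 0, -1.35]
    - [0, 0, -1.53]
    - [0, 0, -1.71]
    - [0, 0, -1.89]
    - [0, 0, -2.07]
    - [0, 0, -2.25]
    - [0, 0, -2.43]
    - [0, 0, -2.6]
    - [0, 0, -2.74]
    - [0, 0, -2.81]
    - [0, 0, -2.84]
    - [0, 0, -2.84]
    - [0, 0, -2.84]
  translation:
    - [0, -0.0015, 0.003]
    - [0, -0.0015, 0.006]
    - [0, -0.0015, 0.009]
    - [0, -0.0015, 0.012]
    - [0, -0.0015, 0.016]
    - [0, -0.0015, 0.02]
    - [0, -0.0015, 0.024]
    - [0, -0.0015, 0.028]
    - [0, -0.0015, 0.032]
    - [0, -0.0015, 0.036]
    - [0, -0.0015, 0.04]
    - [0, -0.0015, 0.044]
    - [0, -0.0015, 0.048]
    - [0, -0.0015, 0.052]
    - [0, -0.0015, 0.055]
    - [0, -0.0015, 0.058]
    - [0, -0.0015, 0.06]
    - [0, -0.0015, 0.06]
    - [0, -0.0015, 0.06]
    - [0, -0.0015, 0.06]
  grip: [0, 0, 0, 0, 0, 0, 0, 0, 0, 0, 0, 0, 0, 0, 0, 0, 0, 0, 0, 0]

```text
clock: 5.25
tool_pos: [0.5144, 0.1956, 0.1977]
eef_rot: [0.953, -0.302, 0.0, 0.0]
contact_force: [0.4, 0.2, -0.5]
opening: 1.003
finger_force: 0.0
```

```bash
cat > st.py <<'E'
from h import *
np.set_printoptions(precision=4,suppress=True)
def st():
    s=r.get_state(); M=R.from_quat(s['eef_rot']).as_matrix()
    print('t',s['clock'],'p',s['tool_pos'],'yawY',np.degrees(np.arctan2(M[1,1],M[0,1])).round(2),'tilt',M[:,2],'q',s['q'],'F',s['contact_force'],'M',s['moment'],'op',s['opening']*88,'ff',s['finger_force'])
    return s,M
def to(p):
    s,M=st(); print('delta tool',M.T@(np.array(p)-s['tool_pos']))
E
python3 - <<'E'
from st import *
from fit import disc,hexfit,overlay
to([.5138,.1968,.130])
c=cams.camera_params('wrist');im=snap('wrist','w2.png')
x,y=disc(im,c)[0];print(x,y)
print(np.round(hexfit(im,c,.5138,.1968,.135)[:4],4), proj(np.array([.5138,.1968,.135]),c))
E
```

```text
t 5.25 p [0.5144 0.1956 0.1977] yawY -125.11 tilt [ 0.0001 -0.0004 -1.    ] q [ 0.2036  1.0065 -1.3016  1.826   1.0562  1.2109  2.6514] F [ 0.3954  0.1917 -0.5224] M [ 0.0395  0.0477 -0.0266] op 88.22376832282413 ff 0.0
delta tool [-0.0012 -0.0006  0.0677]
0.5150026490774658 0.19653454378623447
[[42.9009  0.5128  0.1978 -5.    ]
 [42.8197  0.5128  0.1978 -6.    ]
 [42.7724  0.5128  0.1978 -4.    ]
 [42.6063  0.5128  0.1978 -7.    ]] [276.6651 239.0061]
```

Emit:
jog_arm:
  turn:
    - [0, 0, 0]
    - [0, 0, 0]
    - [0, 0, 0]
    - [0, 0, 0]
    - [0, 0, 0]
    - [0, 0, 0]
    - [0, 0, 0]
  translation:
    - [-0.0017, -0.0007, 0.012]
    - [-0.0017, -0.0007, 0.028]
    - [-0.0017, -0.0007, 0.044]
    - [-0.0017, -0.0007, 0.056]
    - [-0.0017, -0.0007, 0.064]
    - [-0.0017, -0.0007, 0.0675]
    - [-0.0017, -0.0007, 0.0675]
  grip: [0, 0, 0, 0, 0.2, 0.3, 0.4]

```text
clock: 6.18
tool_pos: [0.5135, 0.1972, 0.1302]
eef_rot: [0.953, -0.301, -0.0, -0.0]
contact_force: [0.5, 0.6, -0.1]
opening: 0.685
finger_force: 0.0
```

Run:
```python
from st import *
to([.5134,.1972,.130])
```

```text
t 6.175 p [0.5135 0.1972 0.1302] yawY -125.09 tilt [-0.      0.0003 -1.    ] q [ 0.1732  1.0965 -1.2315  1.8732  1.1778  1.1385  2.57  ] F [ 0.4616  0.6313 -0.1447] M [ 0.098   0.199  -0.0047] op 60.27438834825495 ff 0.0
delta tool [-0.      0.0001  0.0002]
```

Emit:
jog_arm:
  turn:
    - [0, 0, 0]
    - [0, 0, 0]
    - [0, 0, 0]
    - [0, 0, 0]
    - [0, 0, 0]
    - [0, 0, 0]
  translation:
    - [0, 0, 0]
    - [0, 0, 0]
    - [0, 0, 0]
    - [0, 0, 0]
    - [0, 0, 0]
    - [0, 0, 0]
  grip: [0.5, 0.54, 0.58, 0.6, 0.6, 0.6]
  force: 8

```text
clock: 6.92
tool_pos: [0.5137, 0.1973, 0.1306]
eef_rot: [0.953, -0.301, 0.0, -0.0]
contact_force: [0.5, -0.9, 4.9]
opening: 0.454
finger_force: 8.0
```

Run:
```python
from st import *
st()
```

```text
t 6.925 p [0.5137 0.1973 0.1306] yawY -125.09 tilt [ 0.0007  0.0005 -1.    ] q [ 0.1732  1.096  -1.2319  1.873   1.1778  1.1386  2.57  ] F [ 0.4943 -0.9243  4.9062] M [-0.0056  0.0795 -0.018 ] op 39.99190002642183 ff 7.994051387649961
```

Emit:
jog_arm:
  turn:
    - [0, 0, 0]
    - [0, 0, 0.07]
    - [0, 0, 0.16]
    - [0, 0, 0.26]
    - [0, 0, 0.35]
    - [0, 0, 0.35]
  translation:
    - [0, 0, -0.0008]
    - [0, 0, -0.0009]
    - [0, 0, -0.0011]
    - [0, 0, -0.0013]
    - [0, 0, -0.0016]
    - [0, 0, -0.0016]
  grip: [0.6, 0.6, 0.6, 0.6, 0.6, 0.6]

```text
clock: 7.68
tool_pos: [0.5133, 0.1969, 0.1314]
eef_rot: [0.887, -0.462, -0.0, 0.0]
contact_force: [0.4, 0.9, -2.8]
opening: 0.454
finger_force: 8.0
```

Run:
```python
from st import *
st()
```

```text
t 7.675 p [0.5133 0.1969 0.1314] yawY -145.08 tilt [-0.0005 -0.0006 -1.    ] q [ 0.1591  1.0677 -1.1841  1.8735  1.1508  1.0944  2.2408] F [ 0.3835  0.878  -2.7978] M [ 0.2265  0.0119 -0.0449] op 39.96600530484569 ff 7.994573468458839
```

Emit:
jog_arm:
  turn:
    - [0, 0, 0.1]
    - [0, 0, 0.22]
    - [0, 0, 0.34]
    - [0, 0, 0.46]
    - [0, 0, 0.58]
    - [0, 0, 0.7]
    - [0, 0, 0.7]
  translation:
    - [0, 0, -0.0002]
    - [0, 0, -0.0004]
    - [0, 0, -0.0007]
    - [0, 0, -0.0009]
    - [0, 0, -0.0012]
    - [0, 0, -0.0014]
    - [0, 0, -0.0014]
  grip: [0.6, 0.6, 0.6, 0.6, 0.6, 0.6, 0.6]

```text
clock: 8.55
tool_pos: [0.5132, 0.197, 0.133]
eef_rot: [-0.675, 0.738, -0.0, -0.0]
contact_force: [1.2, -0.4, -1.2]
opening: 0.453
finger_force: 8.0
```

Run:
```python
from st import *
st()
```

```text
t 8.55 p [0.5132 0.197  0.133 ] yawY 174.92 tilt [-0.0004 -0.0004 -1.    ] q [ 0.1224  1.0094 -1.078   1.8747  1.0905  0.9992  1.5893] F [ 1.1955 -0.3607 -1.2189] M [0.2196 0.0274 0.0197] op 39.89106612340655 ff 7.994623546837829
```

Emit:
jog_arm:
  turn:
    - [0, 0, 0.12]
    - [0, 0, 0.25]
    - [0, 0, 0.38]
    - [0, 0, 0.51]
    - [0, 0, 0.64]
    - [0, 0, 0.77]
    - [0, 0, 0.9]
    - [0, 0, 1.0]
    - [0, 0, 1.0]
  translation:
    - [0, 0, -0.0003]
    - [0, 0, -0.0006]
    - [0, 0, -0.0009]
    - [0, 0, -0.0012]
    - [0, 0, -0.0015]
    - [0, 0, -0.0018]
    - [0, 0, -0.0021]
    - [0, 0, -0.0023]
    - [0, 0, -0.0023]
  grip: [0.6, 0.6, 0.6, 0.6, 0.6, 0.6, 0.6, 0.6, 0.6]

```text
clock: 9.68
tool_pos: [0.5133, 0.1973, 0.1355]
eef_rot: [-0.239, 0.971, 0.0, -0.0]
contact_force: [0.5, 1.6, -1.0]
opening: 0.451
finger_force: 8.0
```

Run:
```python
from st import *
st()
```

```text
t 9.675 p [0.5133 0.1973 0.1355] yawY 117.69 tilt [-0.0001  0.0001 -1.    ] q [ 0.0455  0.924  -0.8933  1.877   0.9724  0.8517  0.6885] F [ 0.549   1.571  -1.0055] M [0.2528 0.0103 0.0362] op 39.70752986149407 ff 7.9943179251858965
```

Emit:
jog_arm:
  turn:
    - [0, 0, 0.12]
    - [0, 0, 0.25]
    - [0, 0, 0.38]
    - [0, 0, 0.51]
    - [0, 0, 0.64]
    - [0, 0, 0.77]
    - [0, 0, 0.9]
    - [0, 0, 1.0]
    - [0, 0, 1.0]
  translation:
    - [0, 0, -0.0003]
    - [0, 0, -0.0006]
    - [0, 0, -0.0009]
    - [0, 0, -0.0012]
    - [0, 0, -0.0015]
    - [0, 0, -0.0018]
    - [0, 0, -0.0021]
    - [0, 0, -0.0023]
    - [0, 0, -0.0023]
  grip: [0.6, 0.6, 0.6, 0.6, 0.6, 0.6, 0.6, 0.6, 0.6]

```text
clock: 10.8
tool_pos: [0.5134, 0.1979, 0.1381]
eef_rot: [0.255, 0.967, 0.001, 0.0]
contact_force: [-0.4, 1.7, 1.9]
opening: 0.451
finger_force: 8.0
```

Run:
```python
from st import *
st()
c=cams.camera_params('wrist');im=snap('wrist')
u,v=proj(np.array([.5134,.1972,.138]),c);print(u,v)
u,v=int(u),int(v);cv2.imwrite('pics/w3.png',cv2.resize(im[v-80:v+70,u-100:u+100],None,fx=4,fy=4,interpolation=cv2.INTER_CUBIC)[:,:,::-1])
```

```text
t 10.8 p [0.5134 0.1979 0.1381] yawY 60.43 tilt [ 0.0004  0.0009 -1.    ] q [-0.0676  0.8452 -0.665   1.8812  0.7959  0.7015 -0.1547] F [-0.3611  1.6859  1.8981] M [ 0.2959 -0.0052 -0.0418] op 39.70050319348044 ff 7.994512895238586
277.6042352689258 287.4990631764356
```

View pics/w3.png

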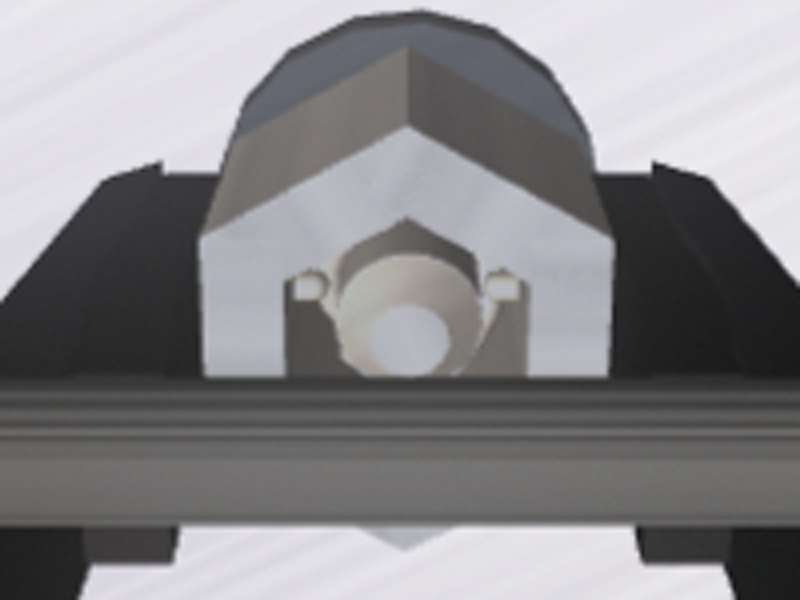

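The steel nut is held squarely between the fingers and stands clear above the flange, with the thread showing in its hole. The thread is pushing up a little (+1.9 N), so I'll follow more steeply, at about 15.5 mm a turn.

Emit:
jog_arm:
  turn:
    - [0, 0, 0]
    - [0, 0, 0.12]
    - [0, 0, 0.25]
    - [0, 0, 0.38]
    - [0, 0, 0.51]
    - [0, 0, 0.64]
    - [0, 0, 0.77]
    - [0, 0, 0.9]
    - [0, 0, 1.0]
    - [0, 0, 1.0]
  translation:
    - [0, 0, -0.0007]
    - [0, 0, -0.001]
    - [0, 0, -0.0013]
    - [0, 0, -0.0016]
    - [0, 0, -0.002]
    - [0, 0, -0.0023]
    - [0, 0, -0.0026]
    - [0, 0, -0.0029]
    - [0, 0, -0.0032]
    - [0, 0, -0.0032]
  grip: [0.6, 0.6, 0.6, 0.6, 0.6, 0.6, 0.6, 0.6, 0.6, 0.6]

```text
clock: 12.1
tool_pos: [0.5134, 0.1975, 0.1411]
eef_rot: [0.688, 0.726, 0.0, -0.0]
contact_force: [0.8, 1.9, 1.5]
opening: 0.454
finger_force: 8.0
```

Run:
```python
from st import *
st()
```

```text
t 12.1 p [0.5134 0.1975 0.1411] yawY 3.02 tilt [ 0.      0.0003 -1.    ] q [-0.2116  0.7868 -0.4043  1.8873  0.5362  0.5761 -0.9146] F [0.7583 1.9216 1.5239] M [ 0.2856  0.0325 -0.08  ] op 39.960492696456086 ff 7.9942533758003265
```

Emit:
jog_arm:
  turn:
    - [0, 0, 0]
    - [0, 0, 0.12]
    - [0, 0, 0.25]
    - [0, 0, 0.38]
    - [0, 0, 0.51]
    - [0, 0, 0.64]
    - [0, 0, 0.77]
    - [0, 0, 0.9]
    - [0, 0, 1.0]
    - [0, 0, 1.0]
  translation:
    - [0, 0, -0.0007]
    - [0, 0, -0.001]
    - [0, 0, -0.0014]
    - [0, 0, -0.0017]
    - [0, 0, -0.0021]
    - [0, 0, -0.0024]
    - [0, 0, -0.0028]
    - [0, 0, -0.0031]
    - [0, 0, -0.0034]
    - [0, 0, -0.0034]
  grip: [0.6, 0.6, 0.6, 0.6, 0.6, 0.6, 0.6, 0.6, 0.6, 0.6]

```text
clock: 13.35
tool_pos: [0.5132, 0.1972, 0.1442]
eef_rot: [0.952, 0.307, -0.0, -0.0]
contact_force: [-0.3, 1.2, -0.3]
opening: 0.454
finger_force: 8.0
```

Run:
```python
from st import *
st()
```

```text
t 13.35 p [0.5132 0.1972 0.1442] yawY -54.29 tilt [-0.0008 -0.0001 -1.    ] q [-0.3668  0.7582 -0.1404  1.894   0.2003  0.5035 -1.5927] F [-0.2888  1.1941 -0.3254] M [0.2823 0.1524 0.0168] op 39.91370311167749 ff 7.994151441380382
```

Emit:
jog_arm:
  turn:
    - [0, 0, 0]
    - [0, 0, 0.12]
    - [0, 0, 0.25]
    - [0, 0, 0.38]
    - [0, 0, 0.51]
    - [0, 0, 0.64]
    - [0, 0, 0.77]
    - [0, 0, 0.9]
    - [0, 0, 1.0]
    - [0, 0, 1.0]
  translation:
    - [0, 0, -0.0003]
    - [0, 0, -0.0006]
    - [0, 0, -0.001]
    - [0, 0, -0.0013]
    - [0, 0, -0.0017]
    - [0, 0, -0.002]
    - [0, 0, -0.0024]
    - [0, 0, -0.0027]
    - [0, 0, -0.003]
    - [0, 0, -0.003]
  grip: [0.6, 0.6, 0.6, 0.6, 0.6, 0.6, 0.6, 0.6, 0.6, 0.6]

```text
clock: 14.6
tool_pos: [0.5132, 0.1969, 0.1473]
eef_rot: [0.982, -0.187, -0.0, 0.0]
contact_force: [-0.5, 0.9, -1.1]
opening: 0.453
finger_force: 8.0
```

Run:
```python
from st import *
st()
```

```text
t 14.6 p [0.5132 0.1969 0.1473] yawY -111.6 tilt [-0.0008 -0.0005 -1.    ] q [-0.5206  0.7583  0.1186  1.9006 -0.1725  0.4933 -2.2298] F [-0.4846  0.8925 -1.1084] M [0.1902 0.0557 0.0523] op 39.897979185280185 ff 7.994427504600026
```

Emit:
jog_arm:
  turn:
    - [0, 0, 0.1]
    - [0, 0, 0.22]
    - [0, 0, 0.32]
    - [0, 0, 0.32]
    - [0, 0, 0.32]
    - [0, 0, 0.32]
    - [0, 0, 0.32]
  translation:
    - [0, 0, -0.0003]
    - [0, 0, -0.0006]
    - [0, 0, -0.0009]
    - [0, 0, -0.0012]
    - [0, 0, -0.0016]
    - [0, 0, -0.002]
    - [0, 0, -0.002]
  grip: [0.6, 0.6, 0.6, 0.6, 0.6, 0.6, 0.6]

```text
clock: 15.48
tool_pos: [0.5134, 0.1969, 0.1494]
eef_rot: [0.94, -0.342, -0.0, 0.0]
contact_force: [-1.0, -0.6, -1.3]
opening: 0.451
finger_force: 8.0
```

Run:
```python
from st import *
st()
```

```text
t 15.475 p [0.5134 0.1969 0.1494] yawY -130.03 tilt [-0.0003 -0.0001 -1.    ] q [-0.57    0.7623  0.2033  1.9021 -0.2919  0.506  -2.4344] F [-1.0232 -0.6344 -1.3265] M [ 0.074   0.1161 -0.0449] op 39.72998326426671 ff 7.994179712841287
```

Emit:
jog_arm:
  turn:
    - [0, 0, 0]
    - [0, 0, 0]
    - [0, 0, 0]
    - [0, 0, 0]
  translation:
    - [0, 0, -0.0005]
    - [0, 0, -0.001]
    - [0, 0, -0.0015]
    - [0, 0, -0.0015]
  grip: [0.6, 0.6, 0.6, 0.6]

```text
clock: 15.98
tool_pos: [0.5135, 0.1971, 0.151]
eef_rot: [0.94, -0.342, 0.0, -0.0]
contact_force: [1.1, -0.4, -2.1]
opening: 0.453
finger_force: 8.0
```

Run:
```python
from st import *
st()
```

```text
t 15.975 p [0.5135 0.1971 0.151 ] yawY -130.06 tilt [ 0.0001  0.0001 -1.    ] q [-0.5712  0.76    0.2048  1.901  -0.2916  0.5092 -2.4355] F [ 1.1245 -0.4054 -2.057 ] M [-0.0011  0.1974 -0.006 ] op 39.84691186775861 ff 7.99419000337366
```

Emit:
jog_arm:
  turn:
    - [0, 0, 0]
    - [0, 0, 0]
    - [0, 0, 0]
    - [0, 0, 0]
    - [0, 0, 0]
    - [0, 0, 0]
  translation:
    - [0, 0, -0.0005]
    - [0, 0, -0.001]
    - [0, 0, -0.0016]
    - [0, 0, -0.0022]
    - [0, 0, -0.003]
    - [0, 0, -0.003]
  grip: [0.6, 0.6, 0.6, 0.6, 0.6, 0.6]
  force: 15

```text
clock: 16.73
tool_pos: [0.5135, 0.1971, 0.154]
eef_rot: [0.94, -0.343, 0.0, -0.0]
contact_force: [0.2, -0.1, -1.9]
opening: 0.454
finger_force: 15.0
```

Run:
```python
from st import *
st()
```

```text
t 16.725 p [0.5135 0.1971 0.154 ] yawY -130.06 tilt [ 0.0001  0.0001 -1.    ] q [-0.5728  0.7552  0.2073  1.8992 -0.2901  0.516  -2.4368] F [ 0.2386 -0.0813 -1.9287] M [0.0622 0.1396 0.0005] op 39.97438047019327 ff 14.99375086510554
```

The nut is free: the tool carries only its weight (1.9 N). I lift it clear and carry it over the keeper, unwinding the wrist on the way.

Emit:
jog_arm:
  turn:
    - [0, 0, 0]
    - [0, 0, 0]
    - [0, 0, 0]
    - [0, 0, 0]
    - [0, 0, -0.1]
    - [0, 0, -0.26]
    - [0, 0, -0.43]
    - [0, 0, -0.6]
    - [0, 0, -0.77]
    - [0, 0, -0.94]
    - [0, 0, -1.11]
    - [0, 0, -1.28]
    - [0, 0, -1.45]
    - [0, 0, -1.62]
    - [0, 0, -1.79]
    - [0, 0, -1.95]
    - [0, 0, -2.06]
    - [0, 0, -2.1]
    - [0, 0, -2.1]
    - [0, 0, -2.1]
  translation:
    - [0, 0, -0.007]
    - [0, 0, -0.02]
    - [0, 0, -0.036]
    - [0, 0, -0.054]
    - [0, 0, -0.07]
    - [0.008, 0.01, -0.085]
    - [0.022, 0.028, -0.1]
    - [0.041, 0.051, -0.112]
    - [0.061, 0.076, -0.12]
    - [0.081, 0.101, -0.124]
    - [0.101, 0.126, -0.126]
    - [0.121, 0.151, -0.126]
    - [0.141, 0.176, -0.126]
    - [0.159, 0.198, -0.126]
    - [0.175, 0.218, -0.126]
    - [0.188, 0.234, -0.126]
    - [0.196, 0.244, -0.126]
    - [0.2, 0.249, -0.126]
    - [0.2015, 0.25, -0.126]
    - [0.2015, 0.25, -0.126]
  grip: [0.6, 0.6, 0.6, 0.6, 0.6, 0.6, 0.6, 0.6, 0.6, 0.6, 0.6, 0.6, 0.6, 0.6, 0.6, 0.6, 0.6, 0.6, 0.6, 0.6]

```text
clock: 19.23
tool_pos: [0.5069, -0.124, 0.2804]
eef_rot: [0.765, 0.644, 0.0, 0.0]
contact_force: [0.7, 0.3, -1.5]
opening: 0.453
finger_force: 15.0
```

Run:
```python
from st import *
st()
c=cams.camera_params('wrist');im=snap('wrist','w4.png');print(c)
for n in ('keeper','pin_foot'):
    print(n,[(np.round(d['position'],4),round(d['p'],2)) for d in models.place_of('wrist',n)])
print(proj(np.array([[.507,-.124,.03],[.507,-.124,.06]]),c))
```

```text
t 19.225 p [ 0.5069 -0.124   0.2804] yawY -9.79 tilt [ 0.0006 -0.0006 -1.    ] q [ 0.394   0.54   -0.3833  1.8414  0.2694  0.8105 -0.2978] F [ 0.6769  0.2683 -1.4699] M [-0.0956  0.0951  0.0118] op 39.84078761126158 ff 14.993775081820786
{'fx': 343.49458963420926, 'fy': 343.49458963420926, 'cx': 278.24458861397665, 'cy': 212.24834553435082, 'eye': array([ 0.518 , -0.0597,  0.4081]), 'orientation': array([-0.129 ,  0.0114, -0.0848,  0.9879])}
keeper [(array([ 0.509 , -0.1207,  0.001 ]), 0.8)]
pin_foot [(array([ 0.5048, -0.1228,  0.0298]), 0.72)]
[[278.6169 278.6276]
 [181.6389 186.6204]]
```

View pics/w4.png

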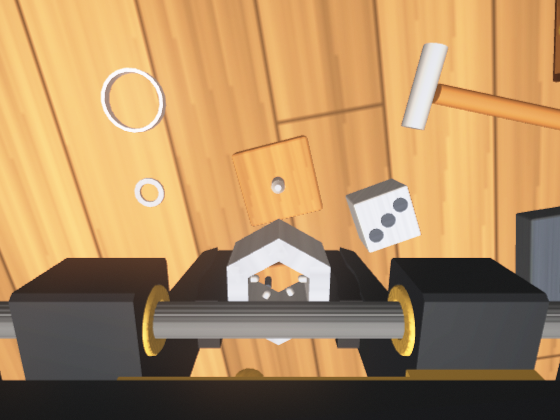

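The wrist view shows the keeper under the held nut, pin at (278,184). The doming block at (385,215), hammer, bangle and washer are all clear. Now a precise fit of the pin.

Run:
```python
from st import *
c=cams.camera_params('wrist');im=snap('wrist','w5.png')
hsv=cv2.cvtColor(im,cv2.COLOR_RGB2HSV); sub=hsv[165:205,258:300]
m=(sub[...,1]<70).astype(np.uint8); n,l,s_,ct=cv2.connectedComponentsWithStats(m); print(s_,ct+[258,165])
k=1+np.argmax(s_[1:,4]); vs,us=np.nonzero(l==k); obs=(l==k)
# model: pin silhouette = hull of foot circle, shoulder circle, tip circle
from scipy.optimize import minimize
a=np.linspace(0,2*np.pi,40)
def sil(x,y,S=8):
    P=np.vstack([np.c_[x+q*np.cos(a),y+q*np.sin(a),0*a+z] for q,z in((.0072,.03),(.0072,.054),(.0035,.06))])
    h=cv2.convexHull(((proj(P,c).T-[258,165]+.5)*S).astype(np.float32)); M=np.zeros((40*S,42*S),np.float32)
    cv2.fillPoly(M,[h.astype(int)],1); return cv2.resize(M,(42,40),interpolation=cv2.INTER_AREA)
best=min(((np.abs(sil(x,y)-obs).sum(),x,y) for x in np.arange(.500,.514,.0005) for y in np.arange(-.131,-.116,.0005)))
print(best)
o=cv2.resize(im[130:230,225:335],None,fx=6,fy=6,interpolation=cv2.INTER_CUBIC)[:,:,::-1].copy()
def dr(P,col): cv2.polylines(o,[(((proj(P,c).T-[225,130]+.5)*6)).astype(int).reshape(-1,1,2)],True,col,1)
x,y=best[1:]
for q,z in((.0072,.03),(.0072,.054),(.0035,.06)): dr(np.c_[x+q*np.cos(a),y+q*np.sin(a),0*a+z],(0,0,255))
cv2.imwrite('pics/c2.png',o)
to([x,y,.12])
```

```text
[[   0    0   42   40 1515]
 [  14   13   13   16  165]] [[278.5954 184.3505]
 [277.6242 185.8727]]
(np.float32(29.96875), np.float64(0.5054999999999994), np.float64(-0.1255))
t 19.425 p [ 0.5068 -0.1235  0.28  ] yawY -9.71 tilt [ 0.0001 -0.     -1.    ] q [ 0.3937  0.5406 -0.384   1.8418  0.2694  0.8102 -0.2973] F [-0.2878  1.0744 -1.3705] M [-0.0483  0.0714 -0.0006] op 39.9872476592659 ff 14.993866231525317
delta tool [-0.0022 -0.001   0.16  ]
```

View pics/c2.png

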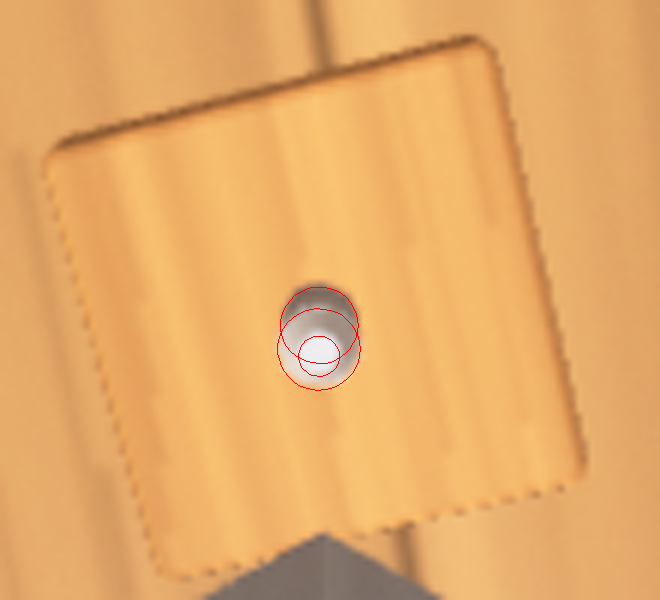

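Emit:
jog_arm:
  turn:
    - [0, 0, 0]
    - [0, 0, 0]
    - [0, 0, 0]
    - [0, 0, 0]
    - [0, 0, 0]
    - [0, 0, 0]
    - [0, 0, 0]
    - [0, 0, 0]
    - [0, 0, 0]
  translation:
    - [-0.0019, -0.0008, 0.012]
    - [-0.0019, -0.0008, 0.037]
    - [-0.0019, -0.0008, 0.07]
    - [-0.0019, -0.0008, 0.105]
    - [-0.0019, -0.0008, 0.14]
    - [-0.0019, -0.0008, 0.165]
    - [-0.0019, -0.0008, 0.178]
    - [-0.0019, -0.0008, 0.182]
    - [-0.0019, -0.0008, 0.182]
  grip: [0.6, 0.6, 0.6, 0.6, 0.6, 0.6, 0.6, 0.6, 0.6]

```text
clock: 20.55
tool_pos: [0.506, -0.1257, 0.0982]
eef_rot: [0.765, 0.645, 0.0, 0.0]
contact_force: [0.1, 0.3, -1.8]
opening: 0.453
finger_force: 15.0
```

Run:
```python
from st import *
to([.5057,-.1252,.0836])
c=cams.camera_params('wrist');im=snap('wrist','w6.png')
for z in (.03,.06,.098):print(proj(np.array([.5057,-.1252,z]),c))
```

```text
t 20.55 p [ 0.506  -0.1257  0.0982] yawY -9.74 tilt [ 0.0007 -0.     -1.    ] q [ 0.283   0.8201 -0.2119  1.9983  0.4433  0.3665 -0.4498] F [ 0.0973  0.328  -1.797 ] M [-0.065   0.0973 -0.0197] op 39.902132483827096 ff 14.993773248279467
delta tool [ 0.0004 -0.0004  0.0146]
[277.8474 232.8847]
[277.7449 251.1852]
[277.5543 285.2269]
```

View pics/w6.png

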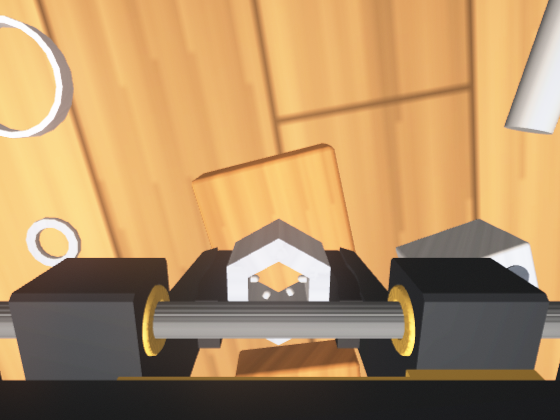

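Emit:
jog_arm:
  turn:
    - [0, 0, 0]
    - [0, 0, 0]
    - [0, 0, 0]
    - [0, 0, 0]
    - [0, 0, 0]
    - [0, 0, 0]
    - [0, 0, 0]
    - [0, 0, 0]
    - [0, 0, 0]
  translation:
    - [0.0003, -0.0002, 0.004]
    - [0.0003, -0.0002, 0.008]
    - [0.0003, -0.0002, 0.011]
    - [0.0003, -0.0002, 0.0135]
    - [0.0003, -0.0002, 0.0155]
    - [0.0003, -0.0002, 0.0175]
    - [0.0003, -0.0002, 0.0195]
    - [0.0003, -0.0002, 0.021]
    - [0.0003, -0.0002, 0.021]
  grip: [0.6, 0.6, 0.6, 0.6, 0.6, 0.6, 0.6, 0.6, 0.6]

```text
clock: 21.72
tool_pos: [0.5054, -0.1253, 0.0768]
eef_rot: [0.765, 0.645, -0.0, -0.0]
contact_force: [-0.7, 0.0, -1.8]
opening: 0.456
finger_force: 15.0
```

Run:
```python
from st import *
st()
```

```text
t 21.725 p [ 0.5054 -0.1253  0.0768] yawY -9.74 tilt [-0.0002  0.0001 -1.    ] q [ 0.2649  0.8583 -0.1833  2.0061  0.4586  0.3167 -0.4643] F [-0.6927  0.0398 -1.7949] M [-0.1318  0.1004 -0.0338] op 40.1564535643266 ff 14.993773248279467
```

Emit:
jog_arm:
  turn:
    - [0, 0, 0]
    - [0, 0, 0]
    - [0, 0, 0]
    - [0, 0, 0]
    - [0, 0, 0]
    - [0, 0, 0]
    - [0, 0, 0]
    - [0, 0, 0]
    - [0, 0, 0]
    - [0, 0, 0]
  translation:
    - [0, 0, 0.002]
    - [0, 0, 0.005]
    - [0, 0, 0.0085]
    - [0, 0, 0.012]
    - [0, 0, 0.0145]
    - [0, 0, 0.0165]
    - [0, 0, 0.018]
    - [0, 0, 0.019]
    - [0, 0, 0.02]
    - [0, 0, 0.02]
  grip: [0.6, 0.6, 0.6, 0.6, 0.6, 0.6, 0.6, 0.6, 0.6, 0.6]

```text
clock: 22.98
tool_pos: [0.5056, -0.1252, 0.0568]
eef_rot: [0.765, 0.645, 0.0, -0.0]
contact_force: [2.0, 0.9, -2.2]
opening: 0.451
finger_force: 15.0
```

Run:
```python
from st import *
st()
```

```text
t 22.975 p [ 0.5056 -0.1252  0.0568] yawY -9.74 tilt [ 0.0001  0.0002 -1.    ] q [ 0.2487  0.8949 -0.1566  2.0099  0.471   0.271  -0.4758] F [ 1.9824  0.9386 -2.2291] M [-0.0123  0.0319  0.0726] op 39.71081845935553 ff 14.99377321684733
```

Nearly down; I'll creep in half-millimetre rows until the wood takes the weight.

Emit:
jog_arm:
  turn:
    - [0, 0, 0]
    - [0, 0, 0]
    - [0, 0, 0]
    - [0, 0, 0]
    - [0, 0, 0]
    - [0, 0, 0]
  translation:
    - [0, 0, 0.0005]
    - [0, 0, 0.001]
    - [0, 0, 0.0015]
    - [0, 0, 0.002]
    - [0, 0, 0.0024]
    - [0, 0, 0.0024]
  grip: [0.6, 0.6, 0.6, 0.6, 0.6, 0.6]

```text
clock: 23.72
tool_pos: [0.5055, -0.1252, 0.0544]
eef_rot: [0.765, 0.645, 0.0, -0.0]
contact_force: [0.3, 1.6, -1.7]
opening: 0.451
finger_force: 15.0
```

Run:
```python
from st import *
st()
```

```text
t 23.725 p [ 0.5055 -0.1252  0.0544] yawY -9.74 tilt [ 0.      0.0001 -1.    ] q [ 0.2467  0.8993 -0.1533  2.0103  0.4723  0.2657 -0.477 ] F [ 0.2791  1.5724 -1.6593] M [ 0.0297 -0.0974 -0.0547] op 39.65521004330588 ff 14.993764031678438
```

Emit:
jog_arm:
  turn:
    - [0, 0, 0]
    - [0, 0, 0]
    - [0, 0, 0]
    - [0, 0, 0]
    - [0, 0, 0]
  translation:
    - [0, 0, 0.0004]
    - [0, 0, 0.0008]
    - [0, 0, 0.0011]
    - [0, 0, 0.0014]
    - [0, 0, 0.0014]
  grip: [0.6, 0.6, 0.6, 0.6, 0.6]

```text
clock: 24.35
tool_pos: [0.5056, -0.1253, 0.0535]
eef_rot: [0.765, 0.645, 0.0, 0.0]
contact_force: [0.4, 1.1, 5.2]
opening: 0.458
finger_force: 15.0
```

Run:
```python
from st import *
st()
```

```text
t 24.35 p [ 0.5056 -0.1253  0.0535] yawY -9.74 tilt [ 0.0003 -0.0001 -1.    ] q [ 0.2456  0.9009 -0.1516  2.0107  0.473   0.263  -0.4777] F [0.3785 1.0608 5.1999] M [0.1536 0.222  0.0344] op 40.327176149239705 ff 14.993684822693467
```

Seated: 5 N upward at the predicted height. I ease off 0.7 mm, open, then rise.

Emit:
jog_arm:
  turn:
    - [0, 0, 0]
    - [0, 0, 0]
    - [0, 0, 0]
    - [0, 0, 0]
    - [0, 0, 0]
    - [0, 0, 0]
    - [0, 0, 0]
    - [0, 0, 0]
  translation:
    - [0, 0, -0.0004]
    - [0, 0, -0.0007]
    - [0, 0, -0.0007]
    - [0, 0, -0.0007]
    - [0, 0, -0.0007]
    - [0, 0, -0.0007]
    - [0, 0, -0.0007]
    - [0, 0, -0.0007]
  grip: [0.6, 0.6, 0.53, 0.5, 0.44, 0.35, 0.3, 0.3]
  force: 8

```text
clock: 25.35
tool_pos: [0.5055, -0.1253, 0.0538]
eef_rot: [0.765, 0.645, 0.0, -0.0]
contact_force: [-0.3, 0.2, 0.3]
opening: 0.699
finger_force: 0.0
```

Run:
```python
from st import *
st()
```

```text
t 25.35 p [ 0.5055 -0.1253  0.0538] yawY -9.74 tilt [-0.      0.0001 -1.    ] q [ 0.2462  0.9005 -0.1524  2.0104  0.4726  0.2642 -0.4774] F [-0.3285  0.1585  0.2506] M [-0.0564  0.1146  0.0278] op 61.4880646609583 ff 0.0
```

Emit:
jog_arm:
  turn:
    - [0, 0, 0]
    - [0, 0, 0]
    - [0, 0, 0]
    - [0, 0, 0]
    - [0, 0, 0]
    - [0, 0, 0]
    - [0, 0, 0]
    - [0, 0, 0]
    - [0, 0, 0]
    - [0, 0, 0]
  translation:
    - [0, 0, -0.004]
    - [0, 0, -0.014]
    - [0, 0, -0.03]
    - [0, 0, -0.055]
    - [0, 0, -0.085]
    - [0, 0, -0.12]
    - [0, 0, -0.15]
    - [0, 0, -0.17]
    - [0, 0, -0.18]
    - [0, 0, -0.18]
  grip: [0.3, 0.3, 0.3, 0.3, 0.3, 0.3, 0.3, 0.3, 0.3, 0.3]

```text
clock: 26.6
tool_pos: [0.5056, -0.1254, 0.2346]
eef_rot: [0.765, 0.644, 0.0, 0.001]
contact_force: [0.9, 0.6, -0.6]
opening: 0.698
finger_force: 0.0
```

Run:
```python
from st import *
from fit import hexfit,overlay
st()
c=cams.camera_params('wrist');im=snap('wrist','w7.png')
b=hexfit(im,c,.5055,-.1255,.058)[0]; print(np.round(b,4))
u,v=proj(np.array([.5055,-.1255,.058]),c).astype(int)
overlay(im,c,(b[1],b[2],np.radians(b[3])),.058,'c3.png',(u-55,v-50,u+55,v+45))
```

```text
t 26.6 p [ 0.5056 -0.1254  0.2346] yawY -9.75 tilt [ 0.0014 -0.0003 -1.    ] q [ 0.3825  0.6018 -0.365   1.8989  0.3209  0.6964 -0.3422] F [ 0.8848  0.5826 -0.5989] M [-0.0349  0.0766 -0.0359] op 61.390633183073746 ff 0.0
[ 47.7828   0.5045  -0.1265 -10.    ]
```

View pics/c3.png

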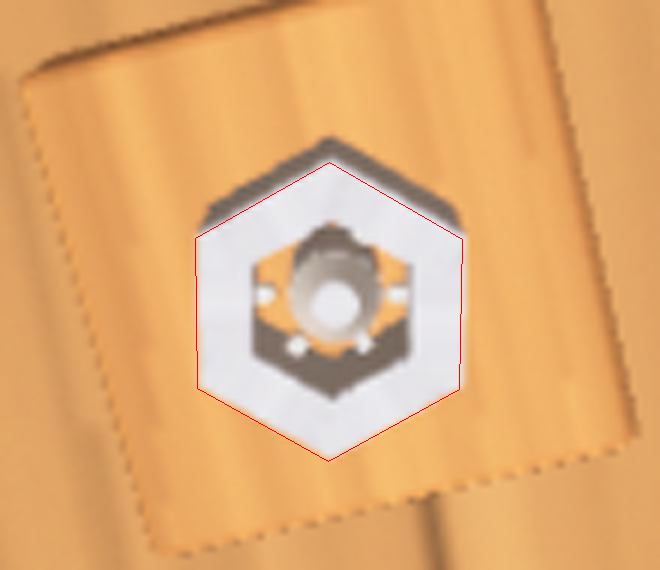

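The nut sits flat over the pin, with the pin showing through its hole, and the arm is clear. I hand the job in.

```bash
python3 -c "
from plant import r
print(r.finish_job())"
```

```text
the job is handed in; nothing more can be done
None
```

The nut is unscrewed clockwise, lifted off and seated flat over the keeper's pin, released with the arm clear. The job was handed in at about 27 s; no verdict came back, but the wrist forces I read after each move stayed below about 6 N.

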